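# Put the stainless section ends away by profile

### The job

Put the four bright stainless ends back into stock: stand each one upright on the floor of the blue bin whose welded-on sample slice shows the same section (round tube, square tube, rectangular tube, U-channel). Set them down rather than dropping them, and leave the two rust-brown mild-steel ends standing where they are, because they must not get in with the stainless.

Things in the scene. Friction and masses are not known exactly. Their poses are not given: they have to be found in the camera images.
- round_end: Loose end of bright silvery stainless round tube, 70 mm long, standing on its sawn end; 0.25 to 0.47 kg. Origin: centre of its underside, z up. Outside diameter 48 mm, wall 4 mm.
- square_end: Loose end of bright silvery stainless square tube, 70 mm long, standing on its sawn end; 0.25 to 0.47 kg. Origin: centre of its underside, z up. Section 40 x 40 mm, wall 4 mm, sides along its x and y.
- oblong_end: Loose end of bright silvery stainless rectangular tube, 70 mm long, standing on its sawn end; 0.25 to 0.47 kg. Origin: centre of its underside, z up. Section 60 mm along its x by 30 mm along its y, wall 4 mm; pinch it across the 30 mm.
- channel_end: Loose end of bright silvery stainless U-channel, 70 mm long, standing on its sawn end; 0.25 to 0.47 kg. Origin: centre of its underside, z up. Outline 40 mm (its x) by 50 mm (its y), 5 mm thick: web at the -x side, open at +x; origin at the outline's centre. Pinch it across the 50 mm, on the outer faces of the flanges.
- round_bin: Blue sheet-steel tray, fixed. Outside 120 mm (its x) by 110 mm (its y) by 35 mm high, walls and floor 4 mm. Origin: centre of the tray's underside. A low tab on its +x end, pointing away from the robot (within about 12 degrees), carries a bright welded-on slice, 12 mm thick, its top 16 mm above the table, centre 96 mm from the origin: round ring, 48 mm.
- square_bin: Blue sheet-steel tray, fixed. Outside 120 mm (its x) by 110 mm (its y) by 35 mm high, walls and floor 4 mm. Origin: centre of the tray's underside. A low tab on its +x end, pointing away from the robot (within about 12 degrees), carries a bright welded-on slice, 12 mm thick, its top 16 mm above the table, centre 96 mm from the origin: hollow square, 40 mm.
- oblong_bin: Blue sheet-steel tray, fixed. Outside 120 mm (its x) by 110 mm (its y) by 35 mm high, walls and floor 4 mm. Origin: centre of the tray's underside. A low tab on its +x end, pointing away from the robot (within about 12 degrees), carries a bright welded-on slice, 12 mm thick, its top 16 mm above the table, centre 96 mm from the origin: hollow rectangle, 60 x 30 mm.
- channel_bin: Blue sheet-steel tray, fixed. Outside 120 mm (its x) by 110 mm (its y) by 35 mm high, walls and floor 4 mm. Origin: centre of the tray's underside. A low tab on its +x end, pointing away from the robot (within about 12 degrees), carries a bright welded-on slice, 12 mm thick, its top 16 mm above the table, centre 96 mm from the origin: U, 40 x 50 mm.
- rusty_round: Bystander: loose end of rust-brown mild-steel round tube, 48 mm in diameter, 70 mm tall, standing on end on the table among the others. Origin: centre of its underside. To be left where it is.
- rusty_square: Bystander: loose end of rust-brown mild-steel square tube, 40 x 40 mm, 70 mm tall, standing on end on the table among the others. Origin: centre of its underside. To be left where it is.

How it is judged:
By the outcome, as a careful person would: the job done as asked, in the order asked, and still so for the second after the job is handed in, with the robot touching nothing.
It also fails if it takes over 102 s, if anything falls off the work surface, if the arm or the gripper's body presses on something with over 40 N, if the wrist force passes 120 N, or if a joint passes its speed limit or range.

### The arm

A 6-joint arm with a two-finger parallel gripper is mounted at the origin on the work surface. World frame = base frame: x ahead of the robot, y to its left, z up, the work surface at z = 0. Lengths are in m, angles in rad, forces in N, time in s.
With the tool pointing down it reaches from about 0.3 to 0.775 m from the base axis. Payload 14.6 kg.
Tool frame: the origin (TCP) lies at the very end of the fingers, on their centre line; the grasp point (between the pads) lies 19 mm behind it; z points along the fingers, y is the line along which they close (so a half turn about z gives the same grasp; the last joint's range is limited). The gripper opens to 94 mm and grips with 3 to 60 N. Pads are 16 mm wide; open, the fingers measure 119 mm over their backs; the gripper's body (75 mm by 177 mm) begins 78 mm behind the grasp point.
Start: joints at [-1.364, 0.3, 1.521, -0, 1.321, -0.067], TCP at [0.149, -0.53, 0.205] pointing down, gripper open.
Joint ranges: [-3.03, 3.03], [-0.79, 2.21], [0.23, 2.52], [-1.04, 4.18], [0, 3.07], [-2.55, 2.55]. Speed limits (rad/s): [2.22, 2.22, 2.57, 3.14, 3.14, 3.14].

### API

Orientations are given as [roll, pitch, yaw] about the fixed x, y, z axes, in that order (R = Rz(yaw) Ry(pitch) Rx(roll)).
In Python, from station import ctrl, camera, camera_info, finder gives the robot as it stands.
- The arm moves only by the tool carry_out, never from a script. Its argument "motion" is a list of rows, each a list of 2 entries, a list of its own where there are three numbers: the shift along the tool's x, y, z as a fraction of full scale, then the turn about the tool's z as a fraction of full scale. A call has 1 to 12 rows; each row is the pose to reach, as a shift and turn from the pose commanded when the call began, along the tool's axes at that moment, turning the shorter way round; what a row does not reach only later rows make up. Full scale, the value 1, is 200 mm for a shift and 360 degrees for a turn. A row lasts 1/10 s, in which the tool goes at most 50 mm and 8.59 degrees, less where a joint would pass 70% of its speed; a pose out of reach is approached as far as the arm can. A call with a number of a shift or a turn outside -1 to 1 is refused whole. A call with a gripper value outside its range is refused whole. "hand" is the closure, from -1 (fully open) to 1 (shut), set as the call begins (left out, the last holds). The fingers move at their own pace and stop on an object; "force" is the grip in N (left out, the last holds). Time passes only in rows, so rows that repeat a pose let the fingers close. It gives the time, the measured TCP pose, the force, the opening and the grip force at its end, in the units of the state.
- ctrl.get_obs(): the state, without advancing time (a new reading comes with each control period).
- camera(name): name is "side" or "top" or "wrist"; returns (picture, depth): 400x640x3 uint8, blue, green, red; 400x640 float32, m along the optical axis (not along the pixel's ray), 0 where there is no reading.
- camera_info(name): a dict with "camera_matrix" (3x3 intrinsics, pixels), "dist_coeffs" ([k1, k2, p1, p2, k3] as OpenCV has them; the pictures are not rectified), "origin" and "attitude" of the camera in the world. Camera axes: x right, y down, z forward; pixel columns grow to the right and rows downward; lengths in m; the calibration is good to about 2 mm. A picture is of the moment at which its call begins: read the wrist's pose just before it. camera_info takes no time and is no camera call; for the wrist camera it gives the pose at the moment of the call.
- ctrl.hand_in(): hands the job in; it is judged then, once.
Trained networks look in the newest picture that a camera, given by its name, has taken for a name from the list of things; names that differ only in an ending like _2 or _b are one class to them, and where a whole thing is asked for, a point or a joint stands for the part that bears it (a point fixed in the world has none). Each returns a list of dicts, best first, with "conf" (0 to 1); they miss things now and then, are a little off and sometimes report something else, mostly with a low value. They report only what shows in the picture. A call takes as long as a camera call.
- finder.boxes_of(camera, query): "location" ([column, row] in pixels, amid what is visible of it).
- finder.cut_out(camera, query): "mask" (400x640 bool, what is visible of it) and "location" ([column, row] in pixels, amid what is visible of it).
- finder.pinpoint(camera, query): "location" ([column, row] in pixels: a listed point, or the origin of a listed thing).
The state is a dict: "time_s": time; "qpos": joint angles; "joint_vel": joint speeds; "tau": joint torques, N m; "ee_pos": TCP position; "eef_rot": TCP orientation; "force": force on the tool from outside, world axes, zero at the start; "moment": the same for the moment, N m; "grip_width": finger opening in m; "grip_force": force on a finger pad.
Only numpy, scipy, OpenCV 4.12 (cv2) and the standard library are available. Lean on these libraries where they do the work, as an engineer would, in place of code of your own. Each camera call takes 0.05 s, during which the arm holds its last target. There are 200 camera calls.

## Working session

There is one attempt and no reset: what is moved stays moved. The work goes in short steps, Python scripts to look and compute and a tool call to move; the robot and the scene stay as the last step left them, time stands still between calls to the robot, and variables do not carry over. Pictures are saved under pics/ and viewed, at most 14 in all, crops included, and the job is handed in when it is done.

Besides the shell and the picture viewer there is one more tool, called after "Request:" as name(argument=value, ...) on one line, values as JSON. carry_out: Moves the arm, as the interface text tells. Its arguments: {"type":"object","properties":{"motion":{"type":"array","items":{"type":"array"}},"hand":{"type":"number"},"force":{"type":"number"}},"required":["motion"]}

```bash
mkdir -p pics; ls; python3 - <<'E'
from station import ctrl,camera,camera_info,finder
import cv2,numpy as np
o=ctrl.get_obs();print({k:np.round(v,3).tolist() for k,v in o.items()})
for n in ("top","side","wrist"):
    p,d=camera(n);cv2.imwrite(f"pics/{n}0.png",p);np.savez(f"{n}0.npz",p=p,d=d)
    print(n,camera_info(n))
    for q in ["round_end","square_end","oblong_end","channel_end","round_bin","square_bin","oblong_bin","channel_bin","rusty_round","rusty_square"]:
        if n=="top": print(q,[(np.round(r["location"]).tolist(),round(r["conf"],2)) for r in finder.pinpoint(n,q)][:4])
E
```

```text
pics
{'time_s': 0.0, 'qpos': [-1.364, 0.3, 1.522, -0.0, 1.321, -0.067], 'joint_vel': [0.001, -0.0, -0.002, 0.002, -0.001, 0.0], 'tau': [0.0, -53.181, -35.274, 0.071, 0.024, -0.0], 'ee_pos': [0.149, -0.529, 0.205], 'eef_rot': [-3.14, -0.0, 0.274], 'force': [0.545, -0.404, -0.371], 'moment': [-0.039, 0.047, 0.065], 'grip_force': 0.0, 'grip_width': 0.094}
top {'camera_matrix': array([[439.93691401,   0.        , 323.58194871],
       [  0.        , 439.93691401, 196.44122404],
       [  0.        ,   0.        ,   1.        ]]), 'dist_coeffs': array([-0.01871872,  0.        ,  0.        ,  0.        ,  0.        ]), 'origin': array([4.09048567e-01, 6.71983751e-04, 9.72452983e-01]), 'attitude': array([-2.98893707e+00, -2.91105137e-03, -1.58569193e+00])}
round_end [([225.0, 252.0], 0.69)]
square_end [([360.0, 252.0], 0.65)]
oblong_end [([470.0, 255.0], 0.74), ([430.0, 162.0], 0.31)]
channel_end [([291.0, 233.0], 0.71)]
round_bin [([358.0, 155.0], 0.98)]
square_bin [([429.0, 164.0], 0.95)]
oblong_bin [([213.0, 160.0], 0.82)]
channel_bin [([293.0, 162.0], 0.9)]
rusty_round [([167.0, 231.0], 0.98)]
rusty_square [([404.0, 228.0], 0.58)]
side {'camera_matrix': array([[391.05401875,   0.        , 319.76652779],
       [  0.        , 391.05401875, 200.99821502],
       [  0.        ,   0.        ,   1.        ]]), 'dist_coeffs': array([-0.03490867,  0.        ,  0.        ,  0.        ,  0.        ]), 'origin': array([0.2365915 , 0.7256057 , 0.70835563]), 'attitude': array([-2.26427754,  0.00960824, -2.76542472])}
wrist {'camera_matrix': array([[305.2493298 ,   0.        , 317.79505669],
       [  0.        , 305.2493298 , 198.80778837],
       [  0.        ,   0.        ,   1.        ]]), 'dist_coeffs': array([-0.02246983,  0.        ,  0.        ,  0.        ,  0.        ]), 'origin': array([ 0.22934262, -0.50679194,  0.38589843]), 'attitude': array([ 2.85427521e+00, -9.26196119e-04, -1.29580466e+00])}
```

View pics/top0.png

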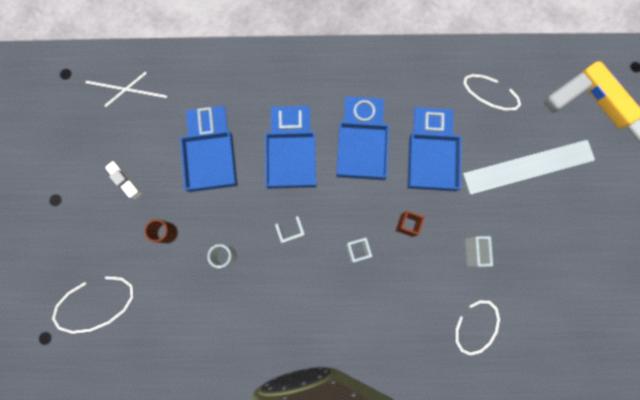

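```bash
cat > h.py <<'E'
import numpy as np,cv2
from scipy.spatial.transform import Rotation as R
from station import ctrl,camera,camera_info,finder
def cloud(n,d,info=None):
    i=info or camera_info(n); h,w=d.shape
    u,v=np.meshgrid(np.arange(w),np.arange(h))
    xy=cv2.undistortPoints(np.stack([u,v],-1).reshape(-1,1,2).astype(float),i["camera_matrix"],i["dist_coeffs"]).reshape(h,w,2)
    P=np.dstack([xy[...,0]*d,xy[...,1]*d,d])
    return P@R.from_euler("xyz",i["attitude"]).as_matrix().T+i["origin"]
def rect(P):
    (c,s,a)=cv2.minAreaRect((P[:,:2]*1000).astype(np.float32)); return np.round(c,1),np.round(s,1),round(a,1)
E
python3 - <<'E'
from h import *
f=np.load("top0.npz");P=cloud("top",f["d"]);im=f["p"]
print("table z",np.median(P[300:330,200:450,2]))
ends=dict(round_end=(225,252),square_end=(360,252),oblong_end=(470,255),channel_end=(291,233),rusty_round=(167,231),rusty_square=(404,228))
z=P[...,2]
m=((z>.058)&(z<.085)&(P[...,0]<.62)&(P[...,0]>.2)&(f["d"]>0)).astype(np.uint8)
n,l,s,c=cv2.connectedComponentsWithStats(m)
for k in range(1,n):
    if s[k,4]>40: print("end",np.round(c[k]),s[k,4],rect(P[l==k]),round(np.median(z[l==k]),4),im[l==k].mean(0).astype(int))
m=((z>.028)&(z<.042)&(P[...,0]>.3)&(f["d"]>0)&(im[...,0].astype(int)>im[...,2]+30)).astype(np.uint8)
n,l,s,c=cv2.connectedComponentsWithStats(m)
for k in range(1,n):
    if s[k,4]>60: print("bin",np.round(c[k]),s[k,4],rect(P[l==k]),round(np.median(z[l==k]),4))
E
```

```text
table z -0.0011960858399296392
end [412. 222.] 189 (array([ 491.4, -186.3]), array([40.1, 39.8]), 68.6) 0.0681 [ 53  72 125]
end [290. 232.] 159 (array([480.6,  67.6]), array([39.9, 50.2]), 18.0) 0.0684 [211 207 193]
end [156. 230.] 192 (array([482.8, 342.7]), array([44., 47.]), 82.8) 0.0676 [ 51  66 110]
end [483. 251.] 269 (array([ 430.2, -330.7]), array([59.7, 32.3]), 1.1) 0.0679 [196 193 180]
end [359. 250.] 154 (array([437.5, -75.2]), array([40.1, 40.2]), 15.1) 0.0687 [210 205 191]
end [219. 256.] 175 (array([429.3, 210.5]), array([46.9, 45.6]), 2.6) 0.0679 [189 185 173]
bin [364. 149.] 441 (array([658. , -91.6]), array([110.1, 122. ]), 85.5) 0.0336
bin [206. 160.] 487 (array([639.2, 251.3]), array([121.5, 111.6]), 6.9) 0.0333
bin [289. 158.] 431 (array([640. ,  68.4]), array([122.4, 109.8]), 0.5) 0.0336
bin [436. 160.] 485 (array([ 630.8, -251.3]), array([111.5, 121.8]), 85.3) 0.0334
bin [112. 167.] 68 (array([625.8, 460.7]), array([22.8, 20.6]), 33.0) 0.0295
bin [129. 188.] 104 (array([577.5, 419.6]), array([31.6, 21.1]), 41.2) 0.0295
```

The top view shows the bins from left to right: oblong (209,162), channel (291,160), round (362,150) and square (435,162). The ends stand below them: round (219,256), channel (290,230), square (359,250) and oblong (484,251). The rusty ends are at (157,231) and (411,223). The depth fits agree with the networks.

```bash
cat >> h.py <<'E'
def plan(calls,start=None):
    "calls: lists of (x,y,z mm, yaw deg); prints rows relative to each call's start pose"
    if start is None:
        o=ctrl.get_obs(); start=(*(np.array(o["ee_pos"])*1000),np.degrees(o["eef_rot"][2]))
    for c in calls:
        M=R.from_euler("xyz",[180,0,start[3]],degrees=True)
        for t in c:
            s=M.inv().apply(np.array(t[:3])-start[:3])/200; a=((start[3]-t[3]+180)%360-180)/360
            print(t,np.round(s,3).tolist(),round(a,3),"OUT" if abs(s).max()>1 else "")
        print(); start=t
E
python3 - <<'E'
from h import *
plan([[(300,-430,150,1)],[(430,-331,120,1),(430,-331,60,1),(430,-331,35,1)],
[(430,-331,150,1)],[(500,-200,150,1),(535,-140,150,1)],[(600,50,150,1)],[(639,245,150,7)],[(639,251,150,7),(639,251,60,7),(639,251,42,7),(639,251,39,7)]])
E
```

```text
(300, -430, 150, 1) [0.863, -0.274, 0.277] 0.041 

(430, -331, 120, 1) [0.659, -0.484, 0.15] 0.0 
(430, -331, 60, 1) [0.659, -0.484, 0.45] 0.0 
(430, -331, 35, 1) [0.659, -0.484, 0.575] 0.0 

(430, -331, 150, 1) [0.0, 0.0, -0.575] 0.0 

(500, -200, 150, 1) [0.361, -0.649, -0.0] 0.0 
(535, -140, 150, 1) [0.542, -0.946, -0.0] 0.0 

(600, 50, 150, 1) [0.342, -0.944, -0.0] 0.0 

(639, 245, 150, 7) [0.212, -0.971, -0.0] -0.017 

(639, 251, 150, 7) [0.004, -0.03, -0.0] 0.0 
(639, 251, 60, 7) [0.004, -0.03, 0.45] 0.0 
(639, 251, 42, 7) [0.004, -0.03, 0.54] 0.0 
(639, 251, 39, 7) [0.004, -0.03, 0.555] 0.0
```

Request:
carry_out(motion=[[[0.863, -0.274, 0.277], 0.041], [[0.863, -0.274, 0.277], 0.041], [[0.863, -0.274, 0.277], 0.041], [[0.863, -0.274, 0.277], 0.041], [[0.863, -0.274, 0.277], 0.041], [[0.863, -0.274, 0.277], 0.041], [[0.863, -0.274, 0.277], 0.041]], hand=-1)

```text
time_s: 1.35
ee_pos: [0.2995, -0.4308, 0.1505]
eef_rot: [3.141, -0.0, 0.015]
force: [0.1, -0.5, 0.1]
grip_width: 0.0941
grip_force: 0.0
```

Request:
carry_out(motion=[[[0.659, -0.484, 0.15], 0], [[0.659, -0.484, 0.15], 0], [[0.659, -0.484, 0.15], 0], [[0.659, -0.484, 0.15], 0], [[0.659, -0.484, 0.15], 0], [[0.659, -0.484, 0.15], 0]])

```text
time_s: 1.95
ee_pos: [0.4295, -0.3323, 0.1204]
eef_rot: [3.141, -0.0, 0.015]
force: [-0.1, 0.0, -1.0]
grip_width: 0.094
grip_force: 0.0
```

```bash
python3 - <<'E'
from h import *
o=ctrl.get_obs();print(o["time_s"],o["ee_pos"],np.degrees(o["eef_rot"]))
p,d=camera("wrist");P=cloud("wrist",d);z=P[...,2]
m=((z>.055)&(z<.085)&(np.hypot(P[...,0]-.43,P[...,1]+.331)<.05)&(d>0)&(p.min(-1)>110))
cv2.imwrite("pics/w1.png",p)
print(m.sum(), rect(P[m]) if m.sum()>5 else "")
plan([[(430,-331,35,1)]])
E
```

```text
1.95 [ 0.42947133 -0.33231168  0.12039672] [ 1.79976373e+02 -6.65509192e-03  8.76357283e-01]
1422 (array([ 431.7, -330. ]), array([60.4, 30.1]), 0.4)
(430, -331, 35, 1) [0.004, -0.008, 0.428] -0.0
```

View pics/w1.png

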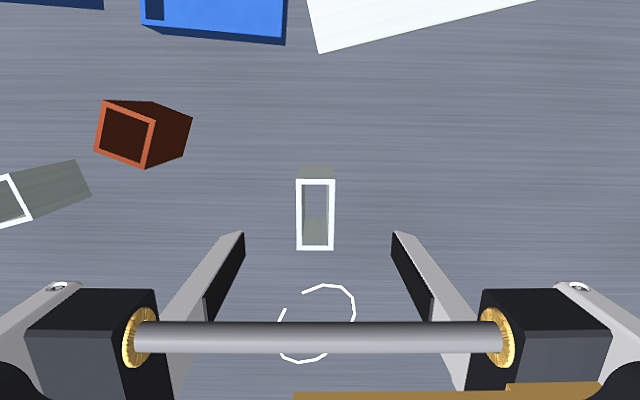

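The oblong end at (315,215) sits between the open fingers, and the wrist fit agrees with the top camera. Next I go down, grip and lift.

Request:
carry_out(motion=[[[0.007, -0.009, 0.12], 0], [[0.007, -0.009, 0.24], 0], [[0.007, -0.009, 0.35], 0], [[0.007, -0.009, 0.427], 0], [[0.007, -0.009, 0.427], 0], [[0.007, -0.009, 0.427], 0]])

```text
time_s: 2.6
ee_pos: [0.4311, -0.3304, 0.0354]
eef_rot: [3.141, -0.0, 0.015]
force: [-0.8, -1.2, 0.3]
grip_width: 0.0941
grip_force: 0.0
```

Request:
carry_out(motion=[[[0, 0, 0], 0], [[0, 0, 0], 0], [[0, 0, 0], 0], [[0, 0, 0], 0], [[0, 0, 0], 0], [[0, 0, 0], 0], [[0, 0, 0], 0], [[0, 0, 0], 0]], hand=1, force=30)

```text
time_s: 3.4
ee_pos: [0.4317, -0.3293, 0.0346]
eef_rot: [-3.142, 0.0, 0.016]
force: [0.4, -0.4, -0.3]
grip_width: 0.0335
grip_force: 0.0
```

Request:
carry_out(motion=[[[0, 0, -0.1], 0], [[0, 0, -0.25], 0], [[0, 0, -0.45], 0], [[0, 0, -0.575], 0], [[0, 0, -0.575], 0], [[0, 0, -0.575], 0]])

```text
time_s: 4.0
ee_pos: [0.4313, -0.329, 0.1485]
eef_rot: [-3.141, 0.001, 0.016]
force: [-0.2, 0.0, -3.9]
grip_width: 0.0297
grip_force: 30.0
```

Request:
carry_out(motion=[[[0.181, -0.325, 0], 0], [[0.361, -0.649, 0], 0], [[0.542, -0.95, 0], 0], [[0.542, -0.95, 0], 0], [[0.542, -0.95, 0], 0], [[0.542, -0.95, 0], 0], [[0.542, -0.95, 0], 0]])

```text
time_s: 4.7
ee_pos: [0.5362, -0.1375, 0.1478]
eef_rot: [-3.141, 0.003, 0.017]
force: [0.1, -0.1, -3.6]
grip_width: 0.0299
grip_force: 30.0
```

Request:
carry_out(motion=[[[0.342, -0.944, 0], 0], [[0.342, -0.944, 0], 0], [[0.342, -0.944, 0], 0], [[0.342, -0.944, 0], 0], [[0.342, -0.944, 0], 0], [[0.342, -0.944, 0], 0], [[0.342, -0.944, 0], 0]])

```text
time_s: 5.4
ee_pos: [0.6019, 0.0505, 0.149]
eef_rot: [3.141, 0.001, 0.014]
force: [0.6, 0.5, -3.5]
grip_width: 0.0297
grip_force: 30.0
```

Request:
carry_out(motion=[[[0.212, -0.985, 0], -0.017], [[0.212, -0.985, 0], -0.017], [[0.212, -0.985, 0], -0.017], [[0.212, -0.985, 0], -0.017], [[0.212, -0.985, 0], -0.017], [[0.212, -0.985, 0], -0.017], [[0.212, -0.985, 0], -0.017]])

```text
time_s: 6.1
ee_pos: [0.6418, 0.2477, 0.1495]
eef_rot: [3.141, 0.0, 0.121]
force: [-0.5, -0.5, -3.4]
grip_width: 0.03
grip_force: 30.0
```

```bash
python3 - <<'E'
from h import *
o=ctrl.get_obs();e=np.array(o["ee_pos"]);print(o["time_s"],e,np.degrees(o["eef_rot"]))
p,d=camera("side");P=cloud("side",d);cv2.imwrite("pics/s1.png",p)
m=(np.hypot(P[...,0]-e[0],P[...,1]-e[1])<.04)&(d>0)&(P[...,2]>.06)&(P[...,2]<e[2]+.05)
print(m.sum(),np.percentile(P[m][:,2],[0,1,5,95,100]),rect(P[m]))
plan([[(639,251,60,7),(639,251,39,7)]])
E
```

```text
6.1 [0.64176807 0.24769447 0.14952756] [1.79977628e+02 2.61200991e-02 6.92103288e+00]
1053 [0.10755304 0.10931065 0.11408778 0.19149072 0.19929657] (array([634.2, 251.6]), array([57. , 51.5]), 63.8)
(639, 251, 60, 7) [-0.012, -0.018, 0.449] -0.0 
(639, 251, 39, 7) [-0.012, -0.018, 0.554] -0.0
```

View pics/s1.png

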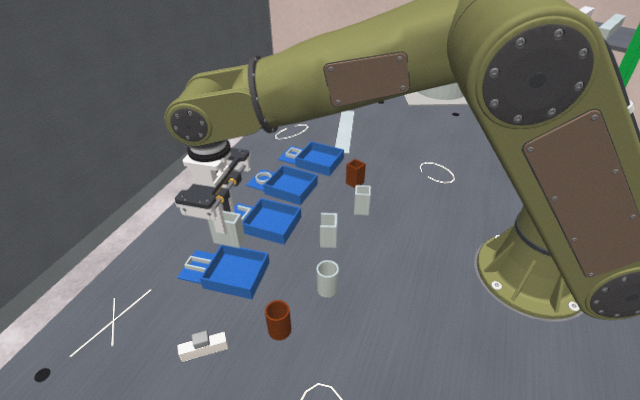

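The side view shows the oblong end held upright at (226,230) over its bin. Its underside is about 41 mm below the TCP, so floor contact should come at TCP z ≈ 0.045. I'll lower gently and watch the force.

Request:
carry_out(motion=[[[-0.012, -0.018, 0.15], 0], [[-0.012, -0.018, 0.3], 0], [[-0.012, -0.018, 0.4], 0], [[-0.012, -0.018, 0.48], 0], [[-0.012, -0.018, 0.49], 0], [[-0.012, -0.018, 0.5], 0], [[-0.012, -0.018, 0.51], 0], [[-0.012, -0.018, 0.51], 0], [[-0.012, -0.018, 0.51], 0]])

```text
time_s: 7.05
ee_pos: [0.6389, 0.2533, 0.0484]
eef_rot: [-3.141, -0.001, 0.123]
force: [0.5, -0.7, -4.4]
grip_width: 0.0295
grip_force: 30.0
```

Request:
carry_out(motion=[[[0, 0, 0.005], 0], [[0, 0, 0.01], 0], [[0, 0, 0.01], 0], [[0, 0, 0.01], 0]])

```text
time_s: 7.45
ee_pos: [0.6386, 0.2532, 0.0456]
eef_rot: [3.142, 0.0, 0.123]
force: [0.5, 0.1, -2.4]
grip_width: 0.03
grip_force: 30.0
```

Request:
carry_out(motion=[[[0, 0, 0.003], 0], [[0, 0, 0.006], 0], [[0, 0, 0.006], 0]])

```text
time_s: 7.75
ee_pos: [0.6386, 0.2532, 0.0443]
eef_rot: [3.142, 0.0, 0.123]
force: [-0.3, 1.2, -3.0]
grip_width: 0.0298
grip_force: 30.0
```

Request:
carry_out(motion=[[[0, 0, 0.003], 0], [[0, 0, 0.006], 0], [[0, 0, 0.006], 0]])

```text
time_s: 8.05
ee_pos: [0.6387, 0.2532, 0.0432]
eef_rot: [-3.142, -0.0, 0.123]
force: [-0.5, -0.5, -4.0]
grip_width: 0.0299
grip_force: 30.0
```

Request:
carry_out(motion=[[[0, 0, 0.003], 0], [[0, 0, 0.006], 0], [[0, 0, 0.006], 0]])

```text
time_s: 8.35
ee_pos: [0.6388, 0.2533, 0.0431]
eef_rot: [-3.141, -0.001, 0.123]
force: [-4.3, -0.2, 5.8]
grip_width: 0.0297
grip_force: 30.0
```

Contact. Release, retreat, and go to the round end.

Request:
carry_out(motion=[[[0, 0, 0], 0], [[0, 0, 0], 0], [[0, 0, 0], 0], [[0, 0, 0], 0], [[0, 0, 0], 0], [[0, 0, 0], 0], [[0, 0, -0.2], 0], [[0, 0, -0.4], 0], [[0, 0, -0.4], 0], [[0, 0, -0.4], 0]], hand=-1)

```text
time_s: 9.35
ee_pos: [0.6389, 0.2533, 0.1227]
eef_rot: [-3.141, -0.001, 0.123]
force: [0.2, 0.6, -0.9]
grip_width: 0.0939
grip_force: 0.0
```

```bash
python3 - <<'E'
from h import *
plan([[(500,210,125,7)],[(429,210,120,7)]])
E
```

```text
(500, 210, 125, 7) [-0.716, 0.13, -0.011] 0.0 

(429, 210, 120, 7) [-0.352, -0.043, 0.025] 0.0
```

Request:
carry_out(motion=[[[-0.716, 0.13, -0.011], 0], [[-0.716, 0.13, -0.011], 0], [[-0.716, 0.13, -0.011], 0], [[-0.716, 0.13, -0.011], 0], [[-0.716, 0.13, -0.011], 0]])

```text
time_s: 9.85
ee_pos: [0.4994, 0.2097, 0.1238]
eef_rot: [3.141, 0.001, 0.123]
force: [0.6, -0.6, 0.5]
grip_width: 0.0941
grip_force: 0.0
```

Request:
carry_out(motion=[[[-0.352, -0.043, 0.025], 0], [[-0.352, -0.043, 0.025], 0], [[-0.352, -0.043, 0.025], 0], [[-0.352, -0.043, 0.025], 0]])

```text
time_s: 10.25
ee_pos: [0.4301, 0.2102, 0.1193]
eef_rot: [-3.141, -0.001, 0.123]
force: [0.7, -0.2, 1.0]
grip_width: 0.094
grip_force: 0.0
```

```bash
cat >> h.py <<'E'
def see(x,y,show=None):
    p,d=camera("wrist");P=cloud("wrist",d);z=P[...,2]
    m=((z>.055)&(z<.085)&(np.hypot(P[...,0]-x,P[...,1]-y)<.045)&(d>0)&(p.min(-1)>110))
    if show: cv2.imwrite(f"pics/{show}.png",p)
    print(m.sum(),rect(P[m]))
E
python3 - <<'E'
from h import *
see(.429,.210)
plan([[(429,210,35,7)]])
p,d=camera("top");cv2.imwrite("pics/t2.png",p)
E
```

```text
1259 (array([430.7, 212.3]), array([47.8, 46.4]), 8.1)
(429, 210, 35, 7) [-0.006, -0.001, 0.421] 0.0
```

View pics/t2.png

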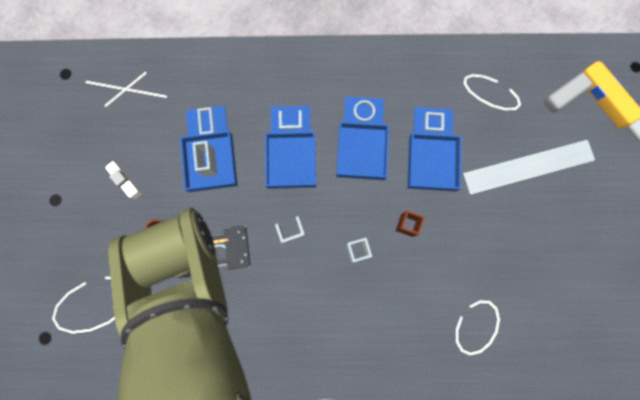

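The oblong end stands in the oblong bin at (203,157). Now the round end.

Request:
carry_out(motion=[[[0.002, -0.006, 0.12], 0], [[0.002, -0.006, 0.24], 0], [[0.002, -0.006, 0.35], 0], [[0.002, -0.006, 0.421], 0], [[0.002, -0.006, 0.421], 0], [[0.002, -0.006, 0.421], 0]])

```text
time_s: 10.95
ee_pos: [0.4298, 0.211, 0.0353]
eef_rot: [3.142, -0.0, 0.123]
force: [-0.4, -0.2, 0.0]
grip_width: 0.0935
grip_force: 0.0
```

Request:
carry_out(motion=[[[0, 0, 0], 0], [[0, 0, 0], 0], [[0, 0, 0], 0], [[0, 0, 0], 0], [[0, 0, 0], 0], [[0, 0, 0], 0], [[0, 0, 0], 0], [[0, 0, 0], 0], [[0, 0, 0], 0], [[0, 0, 0], 0]], hand=1, force=30)

```text
time_s: 11.95
ee_pos: [0.4292, 0.2111, 0.0352]
eef_rot: [-3.141, -0.0, 0.123]
force: [-0.4, 1.3, 2.2]
grip_width: 0.0479
grip_force: 30.0
```

Request:
carry_out(motion=[[[0, 0, -0.1], 0], [[0, 0, -0.25], 0], [[0, 0, -0.45], 0], [[0, 0, -0.575], 0], [[0, 0, -0.575], 0], [[0, 0, -0.575], 0]])

```text
time_s: 12.55
ee_pos: [0.4286, 0.2107, 0.1489]
eef_rot: [3.141, 0.001, 0.123]
force: [0.1, -0.4, -3.0]
grip_width: 0.0478
grip_force: 30.0
```

```bash
python3 - <<'E'
from h import *
plan([[(530,80,150,0)],[(640,-50,150,-4)],[(658,-92,150,-4),(658,-92,43,-4)]])
E
```

```text
(530, 80, 150, 0) [0.423, 0.711, -0.005] 0.02 

(640, -50, 150, -4) [0.55, 0.65, 0.0] 0.011 

(658, -92, 150, -4) [0.104, 0.203, 0.0] 0.0 
(658, -92, 43, -4) [0.104, 0.203, 0.535] 0.0
```

Request:
carry_out(motion=[[[0.423, 0.711, -0.005], 0.02], [[0.423, 0.711, -0.005], 0.02], [[0.423, 0.711, -0.005], 0.02], [[0.423, 0.711, -0.005], 0.02], [[0.423, 0.711, -0.005], 0.02], [[0.423, 0.711, -0.005], 0.02]])

```text
time_s: 13.15
ee_pos: [0.5295, 0.0807, 0.1495]
eef_rot: [3.142, 0.003, -0.003]
force: [0.8, -0.6, -3.5]
grip_width: 0.0478
grip_force: 30.0
```

Request:
carry_out(motion=[[[0.55, 0.65, 0], 0.011], [[0.55, 0.65, 0], 0.011], [[0.55, 0.65, 0], 0.011], [[0.55, 0.65, 0], 0.011], [[0.55, 0.65, 0], 0.011], [[0.55, 0.65, 0], 0.011]])

```text
time_s: 13.75
ee_pos: [0.6395, -0.0485, 0.1502]
eef_rot: [-3.141, 0.002, -0.071]
force: [-1.3, 1.1, -3.5]
grip_width: 0.0472
grip_force: 30.0
```

```bash
python3 - <<'E'
from h import *
plan([[(658,-92,43,-4)]])
E
```

```text
(658, -92, 43, -4) [0.108, 0.21, 0.536] -0.0
```

Request:
carry_out(motion=[[[0.108, 0.21, 0], 0], [[0.108, 0.21, 0], 0], [[0.108, 0.21, 0.15], 0], [[0.108, 0.21, 0.3], 0], [[0.108, 0.21, 0.4], 0], [[0.108, 0.21, 0.48], 0], [[0.108, 0.21, 0.51], 0], [[0.108, 0.21, 0.53], 0], [[0.108, 0.21, 0.536], 0], [[0.108, 0.21, 0.541], 0], [[0.108, 0.21, 0.541], 0], [[0.108, 0.21, 0.541], 0]])

```text
time_s: 14.95
ee_pos: [0.6589, -0.0936, 0.0433]
eef_rot: [3.142, -0.001, -0.072]
force: [0.3, -0.5, -2.4]
grip_width: 0.0473
grip_force: 30.0
```

Request:
carry_out(motion=[[[0, 0, 0.005], 0], [[0, 0, 0.008], 0], [[0, 0, 0.01], 0], [[0, 0, 0.01], 0], [[0, 0, 0.01], 0]])

```text
time_s: 15.45
ee_pos: [0.6587, -0.0935, 0.0408]
eef_rot: [-3.142, 0.0, -0.072]
force: [-0.4, -0.3, -3.2]
grip_width: 0.0475
grip_force: 30.0
```

Request:
carry_out(motion=[[[0, 0, 0.003], 0], [[0, 0, 0.005], 0], [[0, 0, 0.006], 0], [[0, 0, 0.006], 0]])

```text
time_s: 15.85
ee_pos: [0.6586, -0.0935, 0.0396]
eef_rot: [-3.142, 0.0, -0.072]
force: [-1.1, 0.3, -3.0]
grip_width: 0.0474
grip_force: 30.0
```

Request:
carry_out(motion=[[[0, 0, 0.003], 0], [[0, 0, 0.004], 0], [[0, 0, 0.004], 0]])

```text
time_s: 16.15
ee_pos: [0.6588, -0.0935, 0.0392]
eef_rot: [3.142, -0.0, -0.072]
force: [-1.6, -0.4, 1.5]
grip_width: 0.0477
grip_force: 30.0
```

Contact. Release and lift, then go to the square end.

Request:
carry_out(motion=[[[0, 0, 0], 0], [[0, 0, 0], 0], [[0, 0, 0], 0], [[0, 0, 0], 0], [[0, 0, 0], 0], [[0, 0, 0], 0], [[0, 0, -0.2], 0], [[0, 0, -0.42], 0], [[0, 0, -0.42], 0], [[0, 0, -0.42], 0]], hand=-1)

```text
time_s: 17.15
ee_pos: [0.659, -0.0936, 0.1237]
eef_rot: [3.141, -0.002, -0.072]
force: [0.5, -0.6, -1.1]
grip_width: 0.0936
grip_force: 0.0
```

```bash
python3 - <<'E'
from h import *
plan([[(500,-80,122,15)],[(438,-75,120,15)]])
E
```

```text
(500, -80, 122, 15) [-0.798, -0.011, 0.009] -0.053 

(438, -75, 120, 15) [-0.293, -0.104, 0.01] 0.0
```

Request:
carry_out(motion=[[[-0.798, -0.011, 0.009], -0.053], [[-0.798, -0.011, 0.009], -0.053], [[-0.798, -0.011, 0.009], -0.053], [[-0.798, -0.011, 0.009], -0.053], [[-0.798, -0.011, 0.009], -0.053], [[-0.798, -0.011, 0.009], -0.053]])

```text
time_s: 17.75
ee_pos: [0.5006, -0.08, 0.1209]
eef_rot: [3.141, -0.0, 0.261]
force: [-0.2, -0.1, -0.3]
grip_width: 0.094
grip_force: 0.0
```

Request:
carry_out(motion=[[[-0.293, -0.104, 0.01], 0], [[-0.293, -0.104, 0.01], 0], [[-0.293, -0.104, 0.01], 0], [[-0.293, -0.104, 0.01], 0]])

```text
time_s: 18.15
ee_pos: [0.4392, -0.0752, 0.1193]
eef_rot: [3.141, -0.001, 0.261]
force: [0.8, 0.9, 0.2]
grip_width: 0.0938
grip_force: 0.0
```

```bash
python3 - <<'E'
from h import *
see(.438,-.075,"w3")
plan([[(438,-75,35,15)]])
E
```

```text
1459 (array([438.5, -74.4]), array([40.9, 40. ]), 15.4)
(438, -75, 35, 15) [-0.006, -0.002, 0.421] -0.0
```

View pics/w3.png

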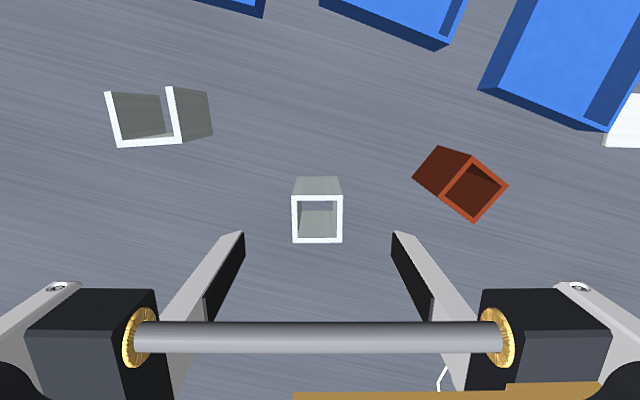

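The square end at (317,218) is aligned between the fingers, and the rusty square at (460,185) is clear of them.

Request:
carry_out(motion=[[[-0.004, -0.003, 0.12], 0], [[-0.004, -0.003, 0.24], 0], [[-0.004, -0.003, 0.35], 0], [[-0.004, -0.003, 0.421], 0], [[-0.004, -0.003, 0.421], 0], [[-0.004, -0.003, 0.421], 0]])

```text
time_s: 18.8
ee_pos: [0.4376, -0.0746, 0.0351]
eef_rot: [-3.142, -0.0, 0.261]
force: [0.3, 0.0, -1.4]
grip_width: 0.0942
grip_force: 0.0
```

Request:
carry_out(motion=[[[0, 0, 0], 0], [[0, 0, 0], 0], [[0, 0, 0], 0], [[0, 0, 0], 0], [[0, 0, 0], 0], [[0, 0, 0], 0], [[0, 0, 0], 0], [[0, 0, 0], 0], [[0, 0, 0], 0], [[0, 0, 0], 0], [[0, 0, 0], 0]], hand=1, force=30)

```text
time_s: 19.9
ee_pos: [0.4368, -0.0746, 0.0349]
eef_rot: [3.141, -0.0, 0.261]
force: [-0.1, -1.3, 0.4]
grip_width: 0.0399
grip_force: 30.0
```

Request:
carry_out(motion=[[[0, 0, -0.1], 0], [[0, 0, -0.25], 0], [[0, 0, -0.45], 0], [[0, 0, -0.575], 0], [[0, 0, -0.575], 0], [[0, 0, -0.575], 0]])

```text
time_s: 20.5
ee_pos: [0.4362, -0.0744, 0.1488]
eef_rot: [-3.141, 0.001, 0.261]
force: [0.4, -0.3, -4.4]
grip_width: 0.0397
grip_force: 30.0
```

```bash
python3 - <<'E'
from h import *
plan([[(540,-170,150,5)],[(631,-250,150,-5)]])
E
```

```text
(540, -170, 150, 5) [0.378, 0.596, -0.006] 0.028 

(631, -250, 150, -5) [0.418, 0.438, 0.0] 0.028
```

Request:
carry_out(motion=[[[0.378, 0.596, -0.006], 0.028], [[0.378, 0.596, -0.006], 0.028], [[0.378, 0.596, -0.006], 0.028], [[0.378, 0.596, -0.006], 0.028], [[0.378, 0.596, -0.006], 0.028]])

```text
time_s: 21.0
ee_pos: [0.5396, -0.17, 0.148]
eef_rot: [-3.139, 0.004, 0.085]
force: [0.3, 0.6, -3.6]
grip_width: 0.0397
grip_force: 30.0
```

Request:
carry_out(motion=[[[0.418, 0.438, 0], 0.028], [[0.418, 0.438, 0], 0.028], [[0.418, 0.438, 0], 0.028], [[0.418, 0.438, 0], 0.028], [[0.418, 0.438, 0], 0.028]])

```text
time_s: 21.5
ee_pos: [0.6304, -0.2493, 0.1496]
eef_rot: [-3.141, 0.002, -0.09]
force: [0.5, 1.4, -3.9]
grip_width: 0.0396
grip_force: 30.0
```

```bash
python3 - <<'E'
from h import *
plan([[(631,-251,41,-5)]])
E
```

```text
(631, -251, 41, -5) [0.004, 0.008, 0.543] -0.0
```

Request:
carry_out(motion=[[[0.004, 0.008, 0.15], 0], [[0.004, 0.008, 0.3], 0], [[0.004, 0.008, 0.4], 0], [[0.004, 0.008, 0.48], 0], [[0.004, 0.008, 0.51], 0], [[0.004, 0.008, 0.53], 0], [[0.004, 0.008, 0.54], 0], [[0.004, 0.008, 0.543], 0], [[0.004, 0.008, 0.543], 0], [[0.004, 0.008, 0.543], 0]])

```text
time_s: 22.5
ee_pos: [0.6322, -0.2521, 0.043]
eef_rot: [3.141, -0.001, -0.091]
force: [-0.7, -0.4, -4.2]
grip_width: 0.0395
grip_force: 30.0
```

Request:
carry_out(motion=[[[0, 0, 0.003], 0], [[0, 0, 0.006], 0], [[0, 0, 0.006], 0], [[0, 0, 0.006], 0]])

```text
time_s: 22.9
ee_pos: [0.6319, -0.252, 0.0412]
eef_rot: [-3.142, 0.0, -0.091]
force: [-0.6, 0.2, -3.4]
grip_width: 0.0398
grip_force: 30.0
```

Request:
carry_out(motion=[[[0, 0, 0.003], 0], [[0, 0, 0.006], 0], [[0, 0, 0.007], 0], [[0, 0, 0.007], 0]])

```text
time_s: 23.3
ee_pos: [0.632, -0.252, 0.0398]
eef_rot: [-3.142, 0.0, -0.091]
force: [0.4, 0.4, -3.1]
grip_width: 0.0398
grip_force: 30.0
```

Request:
carry_out(motion=[[[0, 0, 0.003], 0], [[0, 0, 0.005], 0], [[0, 0, 0.005], 0]])

```text
time_s: 23.6
ee_pos: [0.632, -0.252, 0.039]
eef_rot: [3.142, -0.0, -0.091]
force: [-0.1, 0.5, -2.0]
grip_width: 0.0401
grip_force: 30.0
```

Request:
carry_out(motion=[[[0, 0, 0.002], 0], [[0, 0, 0.003], 0], [[0, 0, 0.003], 0]])

```text
time_s: 23.9
ee_pos: [0.6321, -0.252, 0.0389]
eef_rot: [3.141, -0.0, -0.091]
force: [-3.1, 1.6, 5.3]
grip_width: 0.0396
grip_force: 30.0
```

Request:
carry_out(motion=[[[0, 0, 0], 0], [[0, 0, 0], 0], [[0, 0, 0], 0], [[0, 0, 0], 0], [[0, 0, 0], 0], [[0, 0, 0], 0], [[0, 0, 0], 0], [[0, 0, -0.2], 0], [[0, 0, -0.42], 0], [[0, 0, -0.42], 0], [[0, 0, -0.42], 0]], hand=-1)

```text
time_s: 25.0
ee_pos: [0.6323, -0.2521, 0.1232]
eef_rot: [3.141, -0.002, -0.091]
force: [0.5, -1.0, -1.0]
grip_width: 0.0941
grip_force: 0.0
```

```bash
python3 - <<'E'
from h import *
plan([[(560,-90,122,5)],[(490,60,122,18)],[(481,68,120,18)]])
E
```

```text
(560, -90, 122, 5) [-0.433, -0.774, 0.006] -0.028 

(490, 60, 122, 18) [-0.283, -0.778, -0.0] -0.036 

(481, 68, 120, 18) [-0.03, -0.052, 0.01] 0.0
```

Request:
carry_out(motion=[[[-0.433, -0.774, 0.006], -0.028], [[-0.433, -0.774, 0.006], -0.028], [[-0.433, -0.774, 0.006], -0.028], [[-0.433, -0.774, 0.006], -0.028], [[-0.433, -0.774, 0.006], -0.028], [[-0.433, -0.774, 0.006], -0.028]])

```text
time_s: 25.6
ee_pos: [0.5595, -0.0897, 0.1203]
eef_rot: [-3.141, 0.001, 0.086]
force: [0.8, -1.0, -0.2]
grip_width: 0.0942
grip_force: 0.0
```

Request:
carry_out(motion=[[[-0.283, -0.778, 0], -0.036], [[-0.283, -0.778, 0], -0.036], [[-0.283, -0.778, 0], -0.036], [[-0.283, -0.778, 0], -0.036], [[-0.283, -0.778, 0], -0.036], [[-0.283, -0.778, 0], -0.036]])

```text
time_s: 26.2
ee_pos: [0.4908, 0.0591, 0.1208]
eef_rot: [3.141, 0.0, 0.311]
force: [-0.0, -0.1, -0.8]
grip_width: 0.0942
grip_force: 0.0
```

```bash
python3 - <<'E'
from h import *
see(.481,.068,"w4")
plan([[(481,68,35,18)]])
E
```

```text
1339 (array([482.1,  67.9]), array([40.8, 50.1]), 18.5)
(481, 68, 35, 18) [-0.033, -0.059, 0.429] -0.001
```

View pics/w4.png

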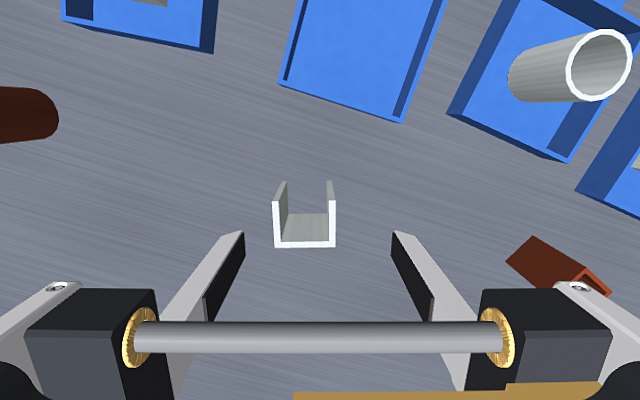

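The channel end is at (304,220) with its web toward the robot, and its flanges are square to the pads. The round end stands in its bin at the upper right.

Request:
carry_out(motion=[[[-0.031, -0.059, 0], 0], [[-0.031, -0.059, 0], 0], [[-0.031, -0.059, 0.12], 0], [[-0.031, -0.059, 0.24], 0], [[-0.031, -0.059, 0.35], 0], [[-0.031, -0.059, 0.429], 0], [[-0.031, -0.059, 0.429], 0], [[-0.031, -0.059, 0.429], 0]])

```text
time_s: 27.05
ee_pos: [0.4808, 0.0694, 0.0357]
eef_rot: [-3.142, -0.0, 0.311]
force: [0.3, -0.1, 0.7]
grip_width: 0.0935
grip_force: 0.0
```

Request:
carry_out(motion=[[[0, 0, 0], 0], [[0, 0, 0], 0], [[0, 0, 0], 0], [[0, 0, 0], 0], [[0, 0, 0], 0], [[0, 0, 0], 0], [[0, 0, 0], 0], [[0, 0, 0], 0], [[0, 0, 0], 0], [[0, 0, 0], 0]], hand=1, force=30)

```text
time_s: 28.05
ee_pos: [0.4807, 0.0694, 0.0354]
eef_rot: [3.141, -0.0, 0.311]
force: [1.7, -4.5, 3.5]
grip_width: 0.0499
grip_force: 29.9
```

Request:
carry_out(motion=[[[0, 0, -0.1], 0], [[0, 0, -0.25], 0], [[0, 0, -0.45], 0], [[0, 0, -0.575], 0], [[0, 0, -0.575], 0], [[0, 0, -0.575], 0]])

```text
time_s: 28.65
ee_pos: [0.4799, 0.0697, 0.149]
eef_rot: [-3.141, 0.001, 0.312]
force: [0.6, 0.4, -6.0]
grip_width: 0.0498
grip_force: 29.9
```

```bash
python3 - <<'E'
from h import *
plan([[(640,68,150,0)]])
E
```

```text
(640, 68, 150, 0) [0.759, 0.253, -0.005] 0.05
```

Request:
carry_out(motion=[[[0.759, 0.253, -0.005], 0.05], [[0.759, 0.253, -0.005], 0.05], [[0.759, 0.253, -0.005], 0.05], [[0.759, 0.253, -0.005], 0.05], [[0.759, 0.253, -0.005], 0.05], [[0.759, 0.253, -0.005], 0.05], [[0.759, 0.253, -0.005], 0.05]])

```text
time_s: 29.35
ee_pos: [0.6395, 0.068, 0.1507]
eef_rot: [-3.142, 0.001, -0.002]
force: [-0.2, -0.1, -3.3]
grip_width: 0.0498
grip_force: 29.9
```

Request:
carry_out(motion=[[[0, 0, 0.15], 0], [[0, 0, 0.3], 0], [[0, 0, 0.4], 0], [[0, 0, 0.48], 0], [[0, 0, 0.51], 0], [[0, 0, 0.53], 0], [[0, 0, 0.54], 0], [[0, 0, 0.54], 0], [[0, 0, 0.54], 0]])

```text
time_s: 30.25
ee_pos: [0.6409, 0.0679, 0.044]
eef_rot: [-3.142, -0.001, -0.003]
force: [0.9, -0.9, -4.2]
grip_width: 0.0499
grip_force: 29.9
```

Request:
carry_out(motion=[[[0, 0, 0.003], 0], [[0, 0, 0.006], 0], [[0, 0, 0.008], 0], [[0, 0, 0.008], 0]])

```text
time_s: 30.65
ee_pos: [0.6405, 0.0679, 0.0416]
eef_rot: [-3.142, 0.0, -0.003]
force: [0.2, 0.2, -3.6]
grip_width: 0.0501
grip_force: 29.9
```

Request:
carry_out(motion=[[[0, 0, 0.003], 0], [[0, 0, 0.006], 0], [[0, 0, 0.008], 0], [[0, 0, 0.008], 0]])

```text
time_s: 31.05
ee_pos: [0.6405, 0.0679, 0.0399]
eef_rot: [3.142, 0.0, -0.003]
force: [-1.0, 0.1, -3.3]
grip_width: 0.05
grip_force: 29.9
```

Request:
carry_out(motion=[[[0, 0, 0.002], 0], [[0, 0, 0.004], 0], [[0, 0, 0.004], 0]])

```text
time_s: 31.35
ee_pos: [0.6406, 0.0679, 0.0395]
eef_rot: [-3.142, -0.0, -0.003]
force: [-0.4, -0.0, -1.6]
grip_width: 0.0501
grip_force: 29.9
```

Request:
carry_out(motion=[[[0, 0, 0.002], 0], [[0, 0, 0.003], 0], [[0, 0, 0.003], 0]])

```text
time_s: 31.65
ee_pos: [0.6407, 0.0679, 0.0394]
eef_rot: [-3.142, -0.001, -0.003]
force: [-3.6, -0.6, 4.9]
grip_width: 0.0495
grip_force: 30.0
```

Request:
carry_out(motion=[[[0, 0, 0], 0], [[0, 0, 0], 0], [[0, 0, 0], 0], [[0, 0, 0], 0], [[0, 0, 0], 0], [[0, 0, 0], 0], [[0, 0, -0.2], 0], [[0, 0, -0.5], 0], [[0, 0, -0.7], 0], [[0, 0, -0.7], 0], [[0, 0, -0.7], 0]], hand=-1)

```text
time_s: 32.75
ee_pos: [0.6408, 0.0679, 0.1795]
eef_rot: [-3.142, -0.002, -0.003]
force: [-0.1, 0.3, -0.8]
grip_width: 0.0937
grip_force: 0.0
```

Request:
carry_out(motion=[[[-0.8, 0, 0], 0], [[-0.8, 0, 0], 0], [[-0.8, 0, 0], 0], [[-0.8, 0, 0], 0], [[-0.8, 0, 0], 0], [[-0.8, 0, 0], 0]])

```text
time_s: 33.35
ee_pos: [0.4815, 0.0683, 0.1783]
eef_rot: [3.142, 0.0, -0.003]
force: [0.1, -0.2, -0.1]
grip_width: 0.0937
grip_force: 0.0
```

Request:
carry_out(motion=[[[-0.4, 0, 0], 0], [[-0.4, 0, 0], 0], [[-0.4, 0, 0], 0], [[-0.4, 0, 0], 0]])

```text
time_s: 33.75
ee_pos: [0.4018, 0.0686, 0.1788]
eef_rot: [-3.142, -0.001, -0.003]
force: [0.2, 1.2, -0.1]
grip_width: 0.0943
grip_force: 0.0
```

```bash
python3 - <<'E'
from h import *
p,d=camera("top");P=cloud("top",d);cv2.imwrite("pics/t5.png",p);z=P[...,2]
m=((z>.055)&(z<.085)&(P[...,0]>.46)&(d>0)).astype(np.uint8)
n,l,s,c=cv2.connectedComponentsWithStats(m)
for k in range(1,n):
    if s[k,4]>40: print(np.round(c[k]),s[k,4],rect(P[l==k]),round(np.median(z[l==k]),4))
E
```

```text
[365. 145.] 208 (array([657.9, -93.3]), array([46.4, 46.3]), 46.0) 0.0711
[201. 156.] 304 (array([638.6, 253.2]), array([61.2, 31.1]), 6.9) 0.071
[289. 157.] 211 (array([640. ,  67.7]), array([40.3, 50.3]), 0.6) 0.0714
[440. 156.] 265 (array([ 632.8, -252. ]), array([40.2, 41.4]), 85.5) 0.0705
[412. 222.] 200 (array([ 491.3, -186.2]), array([40.2, 40.5]), 69.4) 0.0682
[156. 230.] 206 (array([483.3, 343.1]), array([45. , 45.6]), 89.3) 0.0669
```

View pics/t5.png

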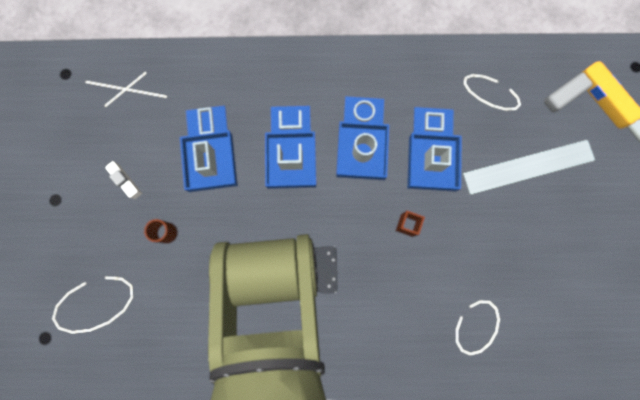

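All four ends stand upright in their matching bins: (201,156), (289,157), (365,145) and (440,156). The rusty ends at (156,230) and (412,222) have not moved.

```bash
python3 -c "
from station import ctrl
print(ctrl.hand_in())"
```

```text
the job is handed in; nothing more can be done
None
```

I set all four stainless ends upright in their matching bins, left both rusty ends where they stood, and handed the job in at about 34 s; the hand-in returned no verdict.

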